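# Set the gib screw of a chip cutter and lock it

### The job

On the chip cutter, turn the black wing screw clockwise until it bottoms on the brass shoe, finger-tight but not forced, then back it off a quarter of a turn and let go of it. Then swing the red-balled lock lever right over to its other stop, and leave the other things on the bench where they are.

Things in the scene. Friction and masses are not known exactly. Their poses are not given: they have to be found in the camera images.
- cutter: the chip cutter: fixed blue base 180 mm (x) by 380 mm (y), a feed trough 85 mm high on its +x half and, on its -x half, a white bridge 70 mm wide, its top 75 mm above the bench. Origin: centre of the underside, on the bench. In its frame (x, y in mm) the screw axis is at (-45, 55), the lever block at (-45, -75). It does not move when pushed.
- screw: black wing screw, upright on the bridge: a flange 42 mm across, 6 mm high, and on it a wing 46 mm long (its x), 14 mm thick (its y), 40 mm high, white stroke on top at the +x end. Origin: on the axis, under the flange, about 85 mm above the bench; z up. Clockwise from above tightens and lowers it, 3 mm a turn. It starts 95 to 185 degrees before bottoming.
- wing (a point): the place to grip the wing: on the screw axis, 30 mm above the screw origin, 16 mm below the wing top; x along the wing, y across its 14 mm thickness, z up. 80 mm of free room around it at that height. The screw turns with about 0.05 N m of drag and stays where it is left.
- bush: round dark steel bush, 56 mm across, 7 mm high, fixed on the bridge under the screw; it takes the load when the screw bottoms. Origin: on the screw axis, 75 mm above the bench. The angle of bottoming differs each time and shows on no mark; it is felt as a steep rise of the turning moment (0.16 N m is 10 N on the stop, at a 16 mm arm).
- foot (a point): centre of the underside of the screw's foot (22 mm across, under the bridge). It goes up and down with the screw, 3 mm a turn, and does not turn.
- shoe_top (a point): centre of the top of the brass shoe under the foot, about 40 mm above the bench; its height differs by some tenths of a mm each time, so the gap between foot and shoe is too small to measure; z up.
- lock (a joint): the lock lever's angle: 0 as it starts, leaning to the cutter's -x side by 0.6 rad; 1.2 rad at its other stop, leaning to the +x side by 0.6 rad. It turns about the cutter's y axis, needs about 1 to 1.5 N at the ball and stays where it is left.
- lock_tip (a point): centre of the red ball of the lever, 26 mm across, 60 mm from the pivot (rod 10 mm thick). The pivot lies at (-45, -75) mm in the cutter frame, 97 mm above the bench, in a block 70 by 50 mm with its top 100 mm above the bench; at both stops the ball centre is about 147 mm above the bench and 34 mm from the pivot along the cutter x.
- potato: a potato 56 mm across and 47 mm high, loose in the cutter's trough. Origin: its underside.
- potato_b: a potato like it on the bench. Origin: its underside.
- shaker: aluminium shaker 60 mm across, 130 mm high. Origin: centre of its underside.
- jar: amber jar with a red cap, 70 mm across, 110 mm high. Origin: centre of its underside.
- grid: spare blade grid, a white square frame 110 mm wide and 12 mm thick with steel blades, lying flat. Origin: centre of its underside.
- turner: a turner (spatula) 280 mm long lying on the bench, black handle. Origin: its middle, on the bench.
- pan_lid: steel fryer lid 240 by 200 mm with a black handle 48 mm high. Origin: centre of its underside.

How it is judged:
On the way, in this order (a step that is already met when the one before it is completed fails the run):
1. the screw is bottomed: it bears on its stop with over 5 N (0.08 N m) (contact force between screw and bush above 5 N), for 0.2 s.
2. the screw is backed off by 60 to 120 degrees from there (foot 0.5 to 1.0 mm above the shoe) and let go (z of foot in the frame of shoe_top between 0.0005 and 0.001 m and contact force between the fingers and screw below 0.3 N), for 0.2 s.
3. the lock lever is swung over (value of joint lock above 1.05 rad), for 0.1 s.
At the end, for the whole second after the job is handed in: the screw stands a quarter of a turn (60 to 120 degrees, which is a gap of 0.5 to 1.0 mm between foot and shoe) back from where it bottoms, at rest, and the lock lever is over, within 0.15 rad of its other stop (z of foot in the frame of shoe_top between 0.0005 and 0.001 m and value of joint lock above 1.05 rad and angular speed of screw below 0.1 rad/s); the robot touches nothing.
It fails at once if the screw is forced: it bears on its stop with over 30 N (0.48 N m) (contact force between screw and bush above 30 N).
It fails at once if another thing on the bench is moved by over 30 mm (the potato in the trough 40 mm) (distance of potato from where it was at the start of the episode above 0.04 m or distance of any of potato_b, shaker, jar, grid, turner, pan_lid from where it was at the start of the episode above 0.03 m).
It also fails if it takes over 72 s, if anything falls off the work surface, if the arm or the gripper's body presses on something with over 40 N, if the wrist force passes 120 N, or if a joint passes its speed limit or range.

### The arm

A 6-joint arm with a two-finger parallel gripper is mounted at the origin on the work surface. World frame = base frame: x ahead of the robot, y to its left, z up, the work surface at z = 0. Lengths are in m, angles in rad, forces in N, time in s.
With the tool pointing down it reaches from about 0.3 to 0.775 m from the base axis. Payload 14.6 kg.
Tool frame: the origin (TCP) lies at the centre of the arm's flange, where the gripper is bolted on; the fingertips stand 199 mm ahead of it and the grasp point (between the pads) lies ctrl.tcp_to_grasp ahead of it (ctrl.tcp_to_grasp is the distance from the TCP to the grasp point, in m); z points along the fingers, y is the line along which they close (so a half turn about z gives the same grasp; the last joint's range is limited). The gripper opens to 94 mm and grips with 3 to 60 N. Pads are 16 mm wide; open, the fingers measure 119 mm over their backs; the gripper's body (75 mm by 177 mm) begins 78 mm behind the grasp point.
Start: joints at [1.185, 0.3, 1.521, -0, 1.321, -0.067], TCP at [0.172, 0.522, 0.405] pointing down, gripper open.
Joint ranges: [-3.03, 3.03], [-0.79, 2.21], [0.23, 2.52], [-1.04, 4.18], [0, 3.07], [-2.55, 2.55]. Speed limits (rad/s): [2.22, 2.22, 2.57, 3.14, 3.14, 3.14].

### API

Orientations are given as [roll, pitch, yaw] about the fixed x, y, z axes, in that order (R = Rz(yaw) Ry(pitch) Rx(roll)).
In Python, from station import ctrl gives the robot as it stands. The module is installed in compiled form; this text tells all that it offers.
- The arm moves only by the shell command python3 -m jog 'ROWS' [OPENING] [FORCE]. ROWS is JSON, a list of rows, each a list of 6 numbers: the shift along the tool's x, y, z in cm, then the turn, a rotation vector about the tool's x, y, z in rad. In form: [[tx, ty, tz, ax, ay, az], ...]. A call has 1 to 8 rows; each row is the pose to reach, as a shift and turn from the pose commanded when the call began, along the tool's axes at that moment; what a row does not reach only later rows make up. A row lasts 1/10 s, in which the tool goes at most 50 mm and 8.59 degrees, less where a joint would pass 70% of its speed; a pose out of reach is approached as far as the arm can. A call with a gripper value outside its range is refused whole. OPENING is the opening in per cent of the stroke, from 0 (shut) to 100 (fully open), set as the call begins (- or left out, the last holds). The fingers move at their own pace and stop on an object; FORCE is the grip in N (left out, the last holds). Time passes only in rows, so rows that repeat a pose let the fingers close. It gives the time, the measured TCP pose, the force, the opening and the grip force at its end, in the units of the state.
- ctrl.get_obs(): the state, without advancing time (a new reading comes with each control period).
- ctrl.camera(name): name is "scene" or "top" or "wrist"; returns a dict with "img" (420x560x3 uint8, blue, green, red), "intrinsics" (3x3 intrinsics, pixels), "k1" (the pictures are not rectified: a ray, as slopes to the right and down, at radius r is drawn at 1 + k1 r^2 times it, then the intrinsics apply), "R" (3x3) and "t" (3): a world point X has camera coordinates R X + t. Camera axes: x right, y down, z forward; pixel columns grow to the right and rows downward; lengths in m; the calibration is good to about 2 mm. A picture is of the moment at which its call begins. There is no depth.
- ctrl.hand_in(): hands the job in; it is judged then, once.
The state is a dict: "time_s": time; "qpos": joint angles; "joint_vel": joint speeds; "tau": joint torques, N m; "ee_pos": TCP position; "eef_rot": TCP orientation; "force": force on the tool from outside, world axes, zero at the start; "moment": the same for the moment, N m; "grip_width": finger opening in m; "grip_force": force on a finger pad.
Only numpy, scipy, OpenCV 4.12 (cv2) and the standard library are available. Lean on these libraries where they do the work, as an engineer would, in place of code of your own. Each camera call takes 0.05 s, during which the arm holds its last target. There are 200 camera calls.

## Working session

There is one attempt and no reset: what is moved stays moved. The work goes in short steps, Python scripts to look and compute and a shell command to move; the robot and the scene stay as the last step left them, time stands still between calls to the robot, and variables do not carry over. Pictures are saved under pics/ and viewed, at most 10 in all, crops included, and the job is handed in when it is done.

```bash
mkdir -p pics; cat > h.py <<'E'
import numpy as np, cv2
from station import ctrl
def ray(c,u,v):
    K=np.array(c["intrinsics"]);k=c["k1"]
    d=np.array([(u-K[0,2])/K[0,0],(v-K[1,2])/K[1,1]]);s=d.copy()
    for _ in range(20): s=d/(1+k*(s@s))
    R=np.array(c["R"]);t=np.array(c["t"])
    return -R.T@t, R.T@np.array([s[0],s[1],1.])
def onz(c,u,v,z):
    o,d=ray(c,u,v); return o+d*(z-o[2])/d[2]
E
python3 - <<'E'
from h import *
a=ctrl.camera("top");b=ctrl.camera("scene")
import pickle;pickle.dump((a,b),open("c0.pkl","wb"))
cv2.imwrite("pics/top0.png",a["img"]);cv2.imwrite("pics/scene0.png",b["img"])
o=ctrl.get_obs();print(o,ctrl.tcp_to_grasp)
E
```

```text
{'time_s': 0.1, 'qpos': array([ 1.18542764e+00,  3.00423872e-01,  1.52147418e+00,  3.56888360e-05,
        1.32068948e+00, -6.65681844e-02]), 'joint_vel': array([-0.00081617, -0.0034581 , -0.00236976, -0.00113046,  0.00097331,
       -0.00010392]), 'tau': array([ 9.04480257e-04, -5.32647157e+01, -3.53282189e+01,  7.08872708e-02,
        2.35205685e-02, -9.26829762e-05]), 'ee_pos': array([0.17236278, 0.52227646, 0.40415735]), 'eef_rot': array([-3.14060228e+00, -1.00671337e-04,  2.82278325e+00]), 'force': array([-0.55775143,  0.55591917,  0.02360686]), 'moment': array([-0.0154518 ,  0.01817299, -0.00530443]), 'grip_force': 0.0, 'grip_width': 0.09386151040267018} 0.1804
```

View pics/top0.png

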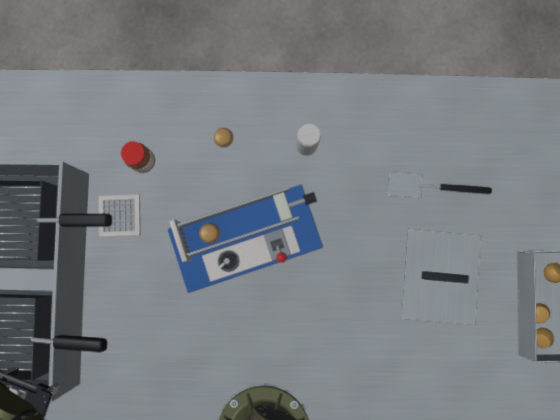

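View pics/scene0.png

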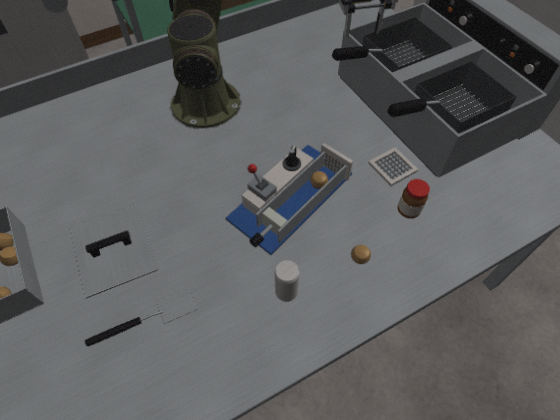

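Top view: the cutter spans about (170–322, 185–292), with the screw near (228,261), the red ball at (281,257) and the potato in the trough at (208,233). The robot base is at (265,415). In the scene view the screw is at (292,157) and the ball at (252,169).

```bash
python3 - <<'E'
from h import *
import pickle
a,b=pickle.load(open("c0.pkl","rb"))
def red(c,box):
    x0,y0,x1,y1=box;i=c["img"].astype(int)[y0:y1,x0:x1]
    m=((i[...,2]>100)&(i[...,1]<60)&(i[...,0]<70)); v,u=np.nonzero(m);print(m.sum());return u.mean()+x0,v.mean()+y0
ra=red(a,(265,240,295,270));rb=red(b,(240,155,265,180));print(ra,rb)
print("ball",onz(a,*ra,.147),onz(b,*rb,.147))
hsv=cv2.cvtColor(a["img"],cv2.COLOR_BGR2HSV)
m=cv2.inRange(hsv,(100,120,50),(130,255,255));m[:, :150]=0
p=cv2.findNonZero(m);r=cv2.minAreaRect(cv2.convexHull(p));bx=cv2.boxPoints(r);print(r)
for q in bx: print(q,onz(a,*q,.01))
print("screw",onz(a,228,261,.11),onz(b,292,157,.11))
A=cv2.resize(a["img"][215:305,160:330],None,fx=4.5,fy=4.5,interpolation=cv2.INTER_CUBIC)
cv2.imwrite("pics/crop0.png",A)
E
```

```text
64
27
(np.float64(281.09375), np.float64(257.140625)) (np.float64(252.77777777777777), np.float64(166.77777777777777))
ball [ 0.46408042 -0.03939922  0.147     ] [ 0.46315675 -0.03519263  0.147     ]
((244.38027954101562, 238.27792358398438), (65.61511993408203, 141.73487854003906), 71.42427062988281)
[166.75368 229.7549 ] [0.53195619 0.26854013 0.01      ]
[301.10468 184.60414] [ 0.66081954 -0.09115703  0.01      ]
[322.0069  246.80095] [ 0.49388427 -0.1494886   0.01      ]
[187.65588 291.95172] [0.3671679 0.2068866 0.01     ]
screw [0.45216081 0.09208829 0.11      ] [0.45858103 0.09301614 0.11      ]
```

View pics/crop0.png

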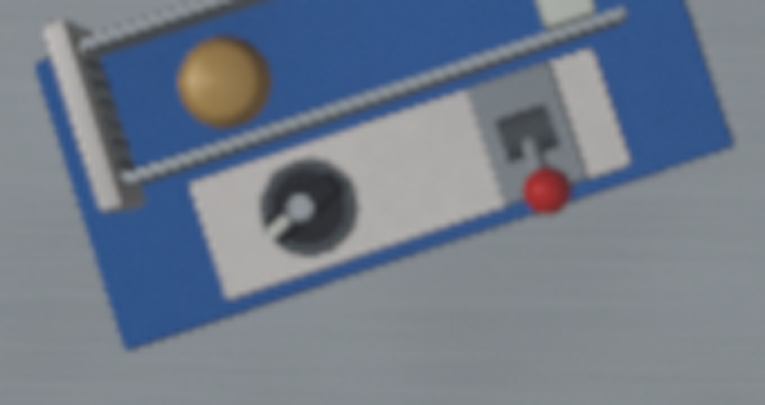

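The screw's centre is near crop (308,207), and the white stroke points to crop (268,237). That puts the wing's yaw at about 135°. The cutter's yaw is about 19.6° and the screw is near (0.453, 0.095). I'll move up and over it.

```bash
python3 -m jog '[[0,0,-4,0,0,0],[0,0,-8,0,0,0],[-6,-5,-8,0,0,0.07],[-12,-9.5,-8,0,0,0.14],[-18,-14.3,-8,0,0,0.21],[-24,-19,-8,0,0,0.28],[-30,-23.8,-8,0,0,0.35],[-36,-28.5,-8,0,0,0.42]]' 100; python3 -m jog '[[-4,-3.2,0,0,0,0.05],[-4,-3.2,5,0,0,0.05],[-4,-3.2,8,0,0,0.05],[-4,-3.2,8,0,0,0.05],[-4,-3.2,8,0,0,0.05],[-4,-3.2,8,0,0,0.05]]'
python3 - <<'E'
from h import *
import pickle
c=ctrl.camera("wrist");o=ctrl.get_obs();pickle.dump((c,o),open("c1.pkl","wb"))
cv2.imwrite("pics/w1.png",c["img"]);print(o["ee_pos"],o["eef_rot"],o["qpos"],o["moment"],-np.array(c["R"]).T@c["t"])
E
```

```text
time_s: 0.9
ee_pos: [0.3376, 0.2697, 0.4846]
eef_rot: [3.142, 0.0, 2.4]
force: [0.5, 1.0, 0.2]
grip_width: 0.0936
grip_force: 0.0
time_s: 1.5
ee_pos: [0.3453, 0.2214, 0.4063]
eef_rot: [3.139, 0.001, 2.353]
force: [-0.8, 1.5, -0.3]
grip_width: 0.0937
grip_force: 0.0
[0.34526337 0.22136482 0.40623481] [3.13930522e+00 7.20173996e-04 2.35343481e+00] [ 4.80770112e-01 -2.02689213e-02  1.88223417e+00 -7.87945372e-06
  1.27722928e+00 -3.01866928e-01] [-0.0184775  -0.00036335 -0.00195464] [0.29631656 0.27256986 0.38554154]
```

View pics/w1.png

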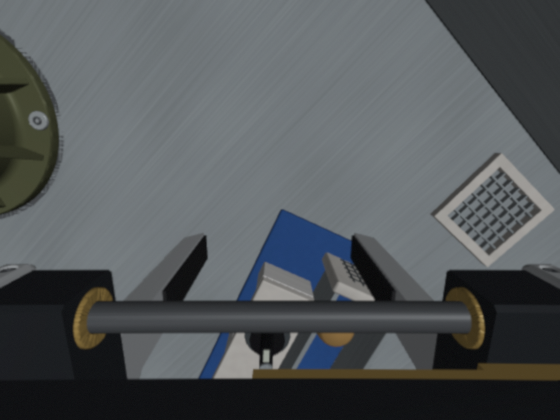

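```bash
cat >> h.py <<'E'
from scipy.spatial.transform import Rotation as Ro
def todo(p,yaw):
    o=ctrl.get_obs();R=Ro.from_euler("xyz",o["eef_rot"]);G=Ro.from_euler("xyz",[np.pi,0,yaw])
    print("shift cm",(R.inv().apply(np.array(p)-o["ee_pos"])*100).round(2),"turn",(R.inv()*G).as_rotvec().round(3))
E
python3 -c "
from h import *
todo([.453,.095,.40],2.356)"
```

```text
shift cm [-16.56  -1.27   0.63] turn [ 0.002  0.001 -0.003]
```

```bash
python3 -m jog '[[-4,-0.3,0.2,0,0,0],[-8,-0.6,0.4,0,0,0],[-12,-1,0.5,0,0,0],[-16,-1.2,0.6,0,0,0],[-16.6,-1.3,0.6,0,0,0],[-16.6,-1.3,0.6,0,0,0],[-16.6,-1.3,0.6,0,0,0],[-16.6,-1.3,0.6,0,0,0]]'
python3 - <<'E'
from h import *
import pickle
c=ctrl.camera("wrist");o=ctrl.get_obs();pickle.dump((c,o),open("c2.pkl","wb"))
cv2.imwrite("pics/w2.png",c["img"]);print(o["ee_pos"],o["eef_rot"],o["qpos"],o["moment"])
E
```

```text
time_s: 2.35
ee_pos: [0.4523, 0.095, 0.3991]
eef_rot: [3.141, 0.0, 2.354]
force: [-0.3, 0.3, 0.4]
grip_width: 0.0938
grip_force: 0.0
[0.45236638 0.09493843 0.39903792] [3.14111582e+00 2.58991781e-04 2.35429895e+00] [ 1.27589240e-01  1.08116086e-01  1.76540594e+00  8.96575181e-05
  1.26753478e+00 -6.55940196e-01] [-0.01535274 -0.01131287  0.00787947]
```

View pics/w2.png

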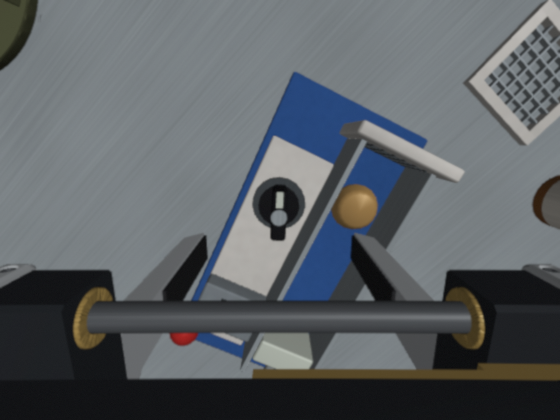

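The wing lies almost along the tool's x axis. Its stroke is near (280,200), the hub dot at (279,217) and the dark end at (278,238). I'll compute its pose.

```bash
python3 - <<'E'
from h import *
import pickle
c,o=pickle.load(open("c2.pkl","rb"))
i=c["img"];g=cv2.cvtColor(i,cv2.COLOR_BGR2GRAY)
h,s,v=cv2.split(cv2.cvtColor(i,cv2.COLOR_BGR2HSV))
m=np.zeros_like(g);m[180:250,245:315]=((v<25)[180:250,245:315])*255
for r in range(184,246,3):
    x=np.nonzero(m[r])[0]; print(r,x.min() if len(x) else 0,x.max() if len(x) else 0,len(x), g[r,262:300:3])
a=onz(c,280.3,196,.131);b=onz(c,278,240,.131);print(a,b,np.degrees(np.arctan2(*(a-b)[1::-1])))
print("hub",onz(c,279,217,.131),"bush",onz(c,279,203,.082))
todo([.4527,.0954,.30],2.356)
E
```

```text
184 0 0 0 [ 68  59  62  61  54  40  43  47  61  62  63  69 162]
187 272 285 14 [61 61 56 30 10 13 13 12 29 56 60 61 88]
190 268 288 20 [60 41 21 23  9 17 20 14 15 25 48 61 62]
193 265 291 13 [ 47  22  23  19  18 146 162 107  22  20  22  52  61]
196 263 293 17 [ 24  23  23  17  21 153 169 113  19  22  22  27  59]
199 261 296 20 [ 22  21  20  18  22 159 170 101  21  22  22  22  45]
202 261 296 25 [ 21  21  22  18  22 161 169  97  20  22  23  21  39]
205 260 297 27 [ 22  23  23  17  26 168 170  91  19  22  21  21  30]
208 261 297 25 [ 20  21  21  15  25 100 106  50  17  22  22  21  30]
211 261 296 21 [ 22  21  21  17  90 123 126  95  22  22  20  20  45]
214 262 295 13 [ 22  23  21  74 133 130 133 129  79  20  21  21  58]
217 264 293 9 [ 41  23  21 110 133 131 134 129 101  21  21  44  61]
220 267 269 3 [ 58  36  21  96 134 131 134 129  84  22  39  60 110]
223 0 0 0 [123  59  51  29 121 130 134 116  34  51  61 119 174]
226 271 284 4 [172 149  87  20  28  58  55  25  56  89 153 172 174]
229 272 283 12 [172 171 169  41  19  21  21  20 150 172 173 173 173]
232 272 283 12 [171 171 170  40  19  21  22  21 155 175 175 175 150]
235 272 283 12 [170 169 170  34  20  20  21  22 158 175 174 173  88]
238 273 282 10 [172 172 171  63  20  21  21  31 164 175 174 151  60]
241 0 0 0 [174 172 172 167 152 147 146 154 173 174 173  85  59]
244 0 0 0 [172 171 171 170 171 172 172 170 171 173 147  60  58]
[0.4404548  0.11133884 0.131     ] [0.46747633 0.08140632 0.131     ] 132.0740958584769
hub [0.45296958 0.09721077 0.131     ] bush [0.45212222 0.09823241 0.082     ]
shift cm [0.01 0.05 9.9 ] turn [ 0.     0.    -0.002]
```

```bash
python3 -c "
from h import *
todo([.453,.097,.297],2.315)"; python3 -m jog '[[-0.1,-0.1,3,0,0,0.02],[-0.1,-0.1,6,0,0,0.04],[-0.1,-0.1,9,0,0,0.04],[-0.1,-0.1,10.2,0,0,0.04],[-0.1,-0.1,10.2,0,0,0.04],[-0.1,-0.1,10.2,0,0,0.04]]'
python3 -c "
from h import *
todo([.453,.097,.297],2.315);o=ctrl.get_obs();print(o['ee_pos'],o['force'],o['moment'])
import cv2;cv2.imwrite('pics/w3.png',ctrl.camera('wrist')['img'][150:420,120:440])"
```

```text
shift cm [ 0.1   0.19 10.2 ] turn [0.    0.    0.039]
time_s: 3.0
ee_pos: [0.4531, 0.0929, 0.2978]
eef_rot: [3.141, 0.001, 2.313]
force: [-0.6, -0.3, 0.9]
grip_width: 0.094
grip_force: 0.0
shift cm [0.31 0.26 0.08] turn [ 0.001  0.001 -0.002]
[0.45314452 0.09294922 0.29783007] [-0.59011666 -0.31848413  0.89984747] [-0.02861461 -0.01016402 -0.02585276]
```

```bash
python3 -m jog '[[0.3,0.25,0.05,0,0,0],[0.3,0.25,0.05,0,0,0],[0.3,0.25,0.05,0,0,0]]'
python3 -c "
from h import *
o=ctrl.get_obs();print(o['ee_pos'],o['force'],o['moment'])
import cv2;cv2.imwrite('pics/w4.png',ctrl.camera('wrist')['img'])"
```

```text
time_s: 3.35
ee_pos: [0.4527, 0.0967, 0.2966]
eef_rot: [3.141, 0.0, 2.313]
force: [-0.2, -0.6, 0.5]
grip_width: 0.094
grip_force: 0.0
[0.45273812 0.09666781 0.29658912] [-0.22601013 -0.55907997  0.46940006] [-0.0793726   0.03773662 -0.01943331]
```

View pics/w4.png

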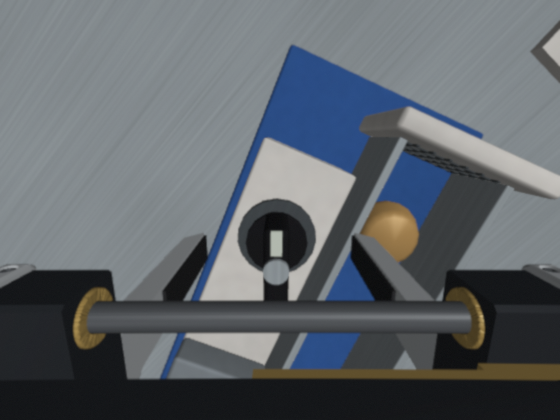

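The wing is centred between the fingers to within about 2 mm (column 276 against 280). I'll shift slightly and close.

```bash
cat > st.py <<'E'
from station import ctrl
import numpy as np
o=ctrl.get_obs();print("t",o["time_s"],"p",np.round(o["ee_pos"],4),"yaw",round(o["eef_rot"][2],3),"F",np.round(o["force"],2),"M",np.round(o["moment"],3),"tau6",round(o["tau"][5],3),"q6",round(o["qpos"][5],3),"w",round(o["grip_width"],4),"gf",o["grip_force"])
E
python3 -m jog '[[0,-0.15,0,0,0,0],[0,-0.15,0,0,0,0],[0,-0.15,0,0,0,0],[0,-0.15,0,0,0,0],[0,-0.15,0,0,0,0],[0,-0.15,0,0,0,0],[0,-0.15,0,0,0,0],[0,-0.15,0,0,0,0]]' 0 15 >/dev/null; python3 st.py;  python3 -m jog '[[0,0,0,0,0,0],[0,0,0,0,0,0],[0,0,0,0,0,0],[0,0,0,0,0,0],[0,0,0,0,0,0],[0,0,0,0,0,0],[0,0,0,0,0,0]]' >/dev/null; python3 st.py
```

```text
t 4.2 p [0.4516 0.0955 0.2962] yaw 2.313 F [-1.03  0.39 -0.54] M [-0.002 -0.002 -0.001] tau6 0.0 q6 -0.613 w 0.0332 gf 0.0
t 4.9 p [0.4516 0.0956 0.2962] yaw 2.313 F [ 1.08  1.29 -1.79] M [ 0.165 -0.183 -0.057] tau6 -0.049 q6 -0.613 w 0.0141 gf 14.980993419885635
```

```bash
python3 -m jog '[[0,0,0,0,0,0.08],[0,0,0.01,0,0,0.16],[0,0,0.01,0,0,0.24],[0,0,0.02,0,0,0.32],[0,0,0.02,0,0,0.4],[0,0,0.02,0,0,0.48],[0,0,0.03,0,0,0.56],[0,0,0.03,0,0,0.56]]' >/dev/null; python3 st.py;  python3 -m jog '[[0,0,0,0,0,0.08],[0,0,0.01,0,0,0.16],[0,0,0.01,0,0,0.24],[0,0,0.02,0,0,0.32],[0,0,0.02,0,0,0.4],[0,0,0.02,0,0,0.48],[0,0,0.02,0,0,0.52],[0,0,0.02,0,0,0.52]]' >/dev/null; python3 st.py
```

```text
t 5.7 p [0.4516 0.0956 0.2959] yaw 1.752 F [ 1.48  2.06 -0.38] M [ 0.221 -0.216 -0.028] tau6 1.45 q6 -0.052 w 0.0142 gf 14.981611222028732
t 6.5 p [0.4517 0.0955 0.2957] yaw 1.234 F [ 0.98  1.42 -1.17] M [ 0.203 -0.304  0.009] tau6 0.789 q6 0.465 w 0.0137 gf 14.98110517859459
```

```bash
python3 -m jog '[[0,0,0,0,0,0.08],[0,0,0.01,0,0,0.16],[0,0,0.01,0,0,0.24],[0,0,0.02,0,0,0.32],[0,0,0.02,0,0,0.4],[0,0,0.02,0,0,0.45]]' >/dev/null; python3 st.py;  python3 -m jog '[[0,0,0,0,0,0],[0,0,0,0,0,0]]' >/dev/null; python3 st.py; python3 -m jog '[[0,0,0,0,0,0.03],[0,0,0,0,0,0.06]]' >/dev/null; python3 st.py;python3 -m jog '[[0,0,0,0,0,0.03],[0,0,0,0,0,0.06]]' >/dev/null; python3 st.py
```

```text
t 7.1 p [0.4516 0.0956 0.2955] yaw 0.783 F [ 1.51  1.02 -1.66] M [ 0.197 -0.336  0.099] tau6 -0.491 q6 0.917 w 0.0138 gf 14.99134048819542
t 7.3 p [0.4516 0.0955 0.2955] yaw 0.786 F [ 3.    0.38 -0.97] M [ 0.177 -0.304 -0.04 ] tau6 0.066 q6 0.914 w 0.014 gf 14.981051534414291
t 7.5 p [0.4516 0.0955 0.2954] yaw 0.724 F [ 2.4   0.72 -1.44] M [ 0.235 -0.375  0.004] tau6 -0.647 q6 0.976 w 0.014 gf 14.99107763171196
t 7.7 p [0.4516 0.0955 0.2954] yaw 0.663 F [ 2.81  1.31 -2.05] M [ 0.26  -0.444  0.081] tau6 -0.578 q6 1.037 w 0.0139 gf 14.991072714328766
```

```bash
cat > chk.py <<'E'
import st,sys
sys.exit(1 if st.o["moment"][2]>0.13 else 0)
E
R='x'; python3 -m jog '[[0,0,0,0,0,0.02],[0,0,0,0,0,0.04],[0,0,0,0,0,0.05],[0,0,0,0,0,0.05]]' - 12 >/dev/null; python3 chk.py && python3 -m jog '[[0,0,0,0,0,0.02],[0,0,0,0,0,0.04],[0,0,0,0,0,0.05],[0,0,0,0,0,0.05]]' >/dev/null && python3 chk.py && python3 -m jog '[[0,0,0.01,0,0,0.02],[0,0,0.01,0,0,0.04],[0,0,0.01,0,0,0.05],[0,0,0.01,0,0,0.05]]' >/dev/null && python3 chk.py && python3 -m jog '[[0,0,0,0,0,0.02],[0,0,0,0,0,0.04],[0,0,0,0,0,0.05],[0,0,0,0,0,0.05]]' >/dev/null && python3 chk.py && python3 -m jog '[[0,0,0,0,0,0.02],[0,0,0,0,0,0.04],[0,0,0,0,0,0.05],[0,0,0,0,0,0.05]]' >/dev/null && python3 chk.py
```

```text
t 8.1 p [0.4516 0.0955 0.2954] yaw 0.613 F [ 2.74  1.65 -3.96] M [ 0.26  -0.637  0.01 ] tau6 0.232 q6 1.087 w 0.0139 gf 11.991152912378311
t 8.5 p [0.4516 0.0955 0.2954] yaw 0.562 F [ 4.12  1.   -4.22] M [ 0.257 -0.618  0.051] tau6 0.242 q6 1.138 w 0.0141 gf 11.99289545416832
t 8.9 p [0.4516 0.0955 0.2954] yaw 0.512 F [ 3.28  1.38 -3.49] M [ 0.223 -0.557  0.028] tau6 0.242 q6 1.188 w 0.0143 gf 11.992878913879395
t 9.3 p [0.4516 0.0955 0.2953] yaw 0.462 F [ 4.19  0.9  -3.83] M [ 0.215 -0.627 -0.002] tau6 0.243 q6 1.238 w 0.0137 gf 11.993000507354736
t 9.7 p [0.4516 0.0955 0.2953] yaw 0.412 F [ 3.25  1.19 -3.68] M [ 0.233 -0.628  0.025] tau6 0.239 q6 1.288 w 0.0139 gf 11.993837803602219
```

```bash
python3 -m jog '[[0,0,0.01,0,0,0.02],[0,0,0.02,0,0,0.04],[0,0,0.03,0,0,0.05],[0,0,0.03,0,0,0.05]]' >/dev/null; python3 chk.py && python3 -m jog '[[0,0,0,0,0,0.02],[0,0,0,0,0,0.04],[0,0,0,0,0,0.05],[0,0,0,0,0,0.05]]' >/dev/null && python3 chk.py && python3 -m jog '[[0,0,0.01,0,0,0.02],[0,0,0.01,0,0,0.04],[0,0,0.01,0,0,0.05],[0,0,0.01,0,0,0.05]]' >/dev/null && python3 chk.py && python3 -m jog '[[0,0,0,0,0,0.02],[0,0,0,0,0,0.04],[0,0,0,0,0,0.05],[0,0,0,0,0,0.05]]' >/dev/null && python3 chk.py && python3 -m jog '[[0,0,0,0,0,0.02],[0,0,0,0,0,0.04],[0,0,0,0,0,0.05],[0,0,0,0,0,0.05]]' >/dev/null && python3 chk.py && python3 -m jog '[[0,0,0,0,0,0.02],[0,0,0,0,0,0.04],[0,0,0,0,0,0.05],[0,0,0,0,0,0.05]]' >/dev/null && python3 chk.py && python3 -m jog '[[0,0,0,0,0,0.02],[0,0,0,0,0,0.04],[0,0,0,0,0,0.05],[0,0,0,0,0,0.05]]' >/dev/null && python3 chk.py
```

```text
t 10.1 p [0.4516 0.0955 0.2952] yaw 0.362 F [2.73 1.13 1.14] M [ 0.127 -0.312  0.018] tau6 0.241 q6 1.338 w 0.0143 gf 11.994428783655167
t 10.5 p [0.4516 0.0955 0.2952] yaw 0.312 F [1.69 0.37 1.77] M [ 0.11  -0.222  0.023] tau6 0.24 q6 1.388 w 0.0142 gf 11.994588375091553
t 10.9 p [0.4517 0.0955 0.2951] yaw 0.262 F [1.83 0.12 5.17] M [ 0.134 -0.172  0.001] tau6 0.238 q6 1.438 w 0.0135 gf 11.994691640138626
t 11.3 p [0.4517 0.0955 0.2951] yaw 0.213 F [2.85 0.95 5.38] M [ 0.148 -0.155  0.018] tau6 0.205 q6 1.487 w 0.0139 gf 11.995440423488617
t 11.7 p [0.4516 0.0955 0.295 ] yaw 0.162 F [2.04 0.17 5.02] M [ 0.132 -0.231  0.026] tau6 0.205 q6 1.538 w 0.014 gf 11.995450258255005
t 12.1 p [0.4516 0.0955 0.295 ] yaw 0.112 F [1.58 0.34 4.52] M [ 0.145 -0.247  0.004] tau6 0.21 q6 1.588 w 0.0141 gf 11.995794475078583
t 12.5 p [0.4516 0.0956 0.295 ] yaw 0.062 F [1.15 1.76 4.65] M [ 0.347 -0.208  0.138] tau6 0.311 q6 1.638 w 0.014 gf 12.007610499858856
```

```bash
python3 -m jog '[[0,0,0,0,0,0.01],[0,0,0,0,0,0.01],[0,0,0,0,0,0.01],[0,0,0,0,0,0.01]]' >/dev/null; python3 st.py;python3 -m jog '[[0,0,0,0,0,0],[0,0,0,0,0,0]]' >/dev/null; python3 st.py
```

```text
t 12.9 p [0.4516 0.0957 0.295 ] yaw 0.052 F [1.89 2.48 5.11] M [ 0.425 -0.133  0.143] tau6 0.159 q6 1.648 w 0.0139 gf 12.013046443462372
t 13.1 p [0.4516 0.0957 0.295 ] yaw 0.052 F [1.78 2.31 5.87] M [ 0.497 -0.166  0.191] tau6 0.158 q6 1.648 w 0.0141 gf 12.012970447540283
```

```bash
python3 -m jog '[[0,0,0,0,0,0.01],[0,0,0,0,0,0.015],[0,0,0,0,0,0.015],[0,0,0,0,0,0.015]]' >/dev/null; python3 st.py;python3 -m jog '[[0,0,0,0,0,0],[0,0,0,0,0,0]]' >/dev/null; python3 st.py
```

```text
t 13.5 p [0.4516 0.0957 0.295 ] yaw 0.037 F [1.38 3.37 5.27] M [ 0.493 -0.151  0.234] tau6 0.225 q6 1.663 w 0.014 gf 12.034569829702377
t 13.7 p [0.4516 0.0957 0.295 ] yaw 0.037 F [0.99 2.79 4.82] M [ 0.547 -0.125  0.299] tau6 0.216 q6 1.663 w 0.0139 gf 12.034323066473007
```

Bottomed at about 0.26 N m. Now I'll back off about 92°.

```bash
python3 -m jog '[[0,0,0,0,0,-0.05],[0,0,0,0,0,-0.15],[0,0,-0.01,0,0,-0.25],[0,0,-0.02,0,0,-0.36],[0,0,-0.02,0,0,-0.48],[0,0,-0.03,0,0,-0.6],[0,0,-0.03,0,0,-0.7],[0,0,-0.04,0,0,-0.8]]' >/dev/null; python3 st.py;  python3 -m jog '[[0,0,0,0,0,-0.1],[0,0,-0.01,0,0,-0.2],[0,0,-0.01,0,0,-0.32],[0,0,-0.02,0,0,-0.44],[0,0,-0.02,0,0,-0.56],[0,0,-0.03,0,0,-0.68],[0,0,-0.03,0,0,-0.76],[0,0,-0.04,0,0,-0.81]]' >/dev/null; python3 st.py;python3 -m jog '[[0,0,0,0,0,0],[0,0,0,0,0,0]]' >/dev/null; python3 st.py
```

```text
t 14.5 p [0.4516 0.0955 0.2954] yaw 0.841 F [1.79 0.02 3.85] M [ 0.107 -0.314 -0.038] tau6 1.999 q6 0.859 w 0.0137 gf 11.991427838802338
t 15.3 p [0.4516 0.0955 0.2958] yaw 1.65 F [1.71 0.33 3.55] M [ 0.12  -0.411 -0.065] tau6 0.421 q6 0.05 w 0.0139 gf 11.991795301437378
t 15.5 p [0.4516 0.0955 0.2958] yaw 1.646 F [1.57 0.94 5.32] M [ 0.168 -0.466  0.057] tau6 -0.099 q6 0.054 w 0.014 gf 11.998032331466675
```

```bash
python3 -m jog '[[0,0,0,0,0,0],[0,0,0,0,0,0],[0,0,0,0,0,0],[0,0,0,0,0,0],[0,0,0,0,0,0],[0,0,0,0,0,0],[0,0,0,0,0,0],[0,0,0,0,0,0]]' 60 >/dev/null; python3 st.py; python3 -m jog '[[0,0,-1,0,0,0],[0,0,-3,0,0,0],[0,0,-6,0,0,0],[0,0,-9,0,0,0],[0,0,-10.5,0,0,0],[0,0,-10.5,0,0,0],[0,0,-10.5,0,0,0]]' >/dev/null; python3 st.py;python3 -c "
from h import *
c=ctrl.camera('wrist');cv2.imwrite('pics/w5.png',c['img'])
todo([.430,-.0505,.40],.342)"
```

```text
t 16.3 p [0.4516 0.0955 0.2957] yaw 1.648 F [-0.67  0.23 -0.79] M [-0.023  0.037 -0.071] tau6 0.001 q6 0.052 w 0.0564 gf 0.0
t 17.0 p [0.4514 0.0955 0.4005] yaw 1.648 F [-0.4   1.27 -0.52] M [-0.075  0.043  0.006] tau6 0.001 q6 0.052 w 0.0563 gf 0.0
shift cm [-14.39  -3.26   0.  ] turn [-1.000e-03  1.000e-03  1.306e+00]
```

View pics/w5.png

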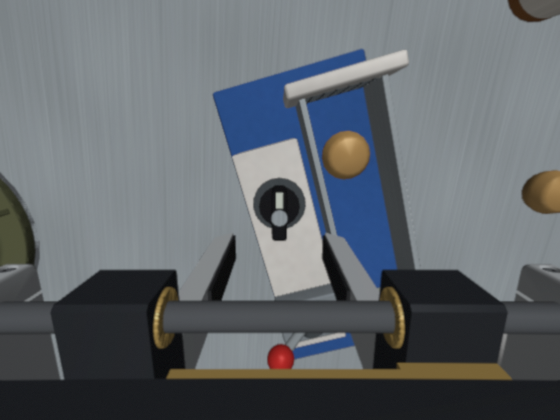

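The wing still lines up with the tool: stroke at (280,200), far end at (279,236). So the screw is backed off as commanded and released. Next is the lever.

```bash
python3 -m jog '[[-3,-0.7,0,0,0,0.14],[-6,-1.4,0,0,0,0.28],[-9,-2.1,0,0,0,0.42],[-12,-2.8,0,0,0,0.56],[-14.4,-3.3,0,0,0,0.7],[-14.4,-3.3,0,0,0,0.84],[-14.4,-3.3,0,0,0,0.98],[-14.4,-3.3,0,0,0,1.12]]' 0 10 >/dev/null; python3 -m jog '[[0,0,0,0,0,0.12],[0,0,0,0,0,0.186],[0,0,0,0,0,0.186],[0,0,0,0,0,0.186]]' >/dev/null; python3 st.py;python3 -c "
from h import *
c=ctrl.camera('top');cv2.imwrite('pics/t6.png',cv2.resize(c['img'][200:320,180:340],None,fx=4,fy=4))
b=ctrl.camera('scene');cv2.imwrite('pics/s6.png',cv2.resize(b['img'][90:240,190:380],None,fx=4,fy=4))
todo([.430,-.0505,.337],.342)"
```

```text
t 18.25 p [ 0.4298 -0.0506  0.4001] yaw 0.344 F [ 0.49  0.7  -0.16] M [-0.018  0.175  0.007] tau6 0.217 q6 1.025 w 0.0005 gf 0.0
shift cm [0.03 0.   6.34] turn [-0.     0.001  0.001]
```

View pics/s6.png

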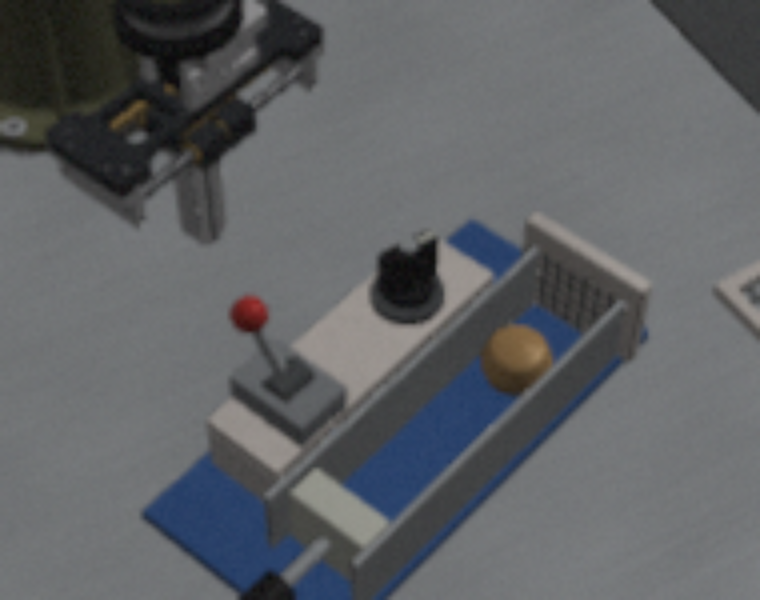

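The fingers are closed at crop (200,235), above and on the robot side of the red ball at (249,313). I'll lower them and push.

```bash
python3 -m jog '[[0,0,3,0,0,0],[0,0,5.5,0,0,0],[0,0,6.3,0,0,0],[0,0,6.3,0,0,0],[0,0,6.3,0,0,0]]' >/dev/null; python3 st.py; python3 -m jog '[[0.7,0,0,0,0,0],[1.4,0,0,0,0,0],[2.1,0,0,0,0,0],[2.8,0,0,0,0,0],[3.5,0,0,0,0,0],[4,0,0,0,0,0],[4,0,0,0,0,0]]' >/dev/null; python3 st.py;  python3 -m jog '[[0.7,0,0,0,0,0],[1.4,0,0,0,0,0],[2.1,0,0,0,0,0],[2.8,0,0,0,0,0],[3.3,0,0,0,0,0],[3.5,0,0,0,0,0],[3.5,0,0,0,0,0]]' >/dev/null; python3 st.py; python3 -c "
from h import *
b=ctrl.camera('scene');cv2.imwrite('pics/s7.png',cv2.resize(b['img'][90:240,190:380],None,fx=4,fy=4))"
```

```text
t 18.85 p [ 0.4301 -0.0506  0.3387] yaw 0.342 F [0.99 0.09 0.93] M [-0.029  0.122 -0.027] tau6 -0.013 q6 1.027 w 0.0007 gf 0.0
t 19.55 p [ 0.468  -0.0369  0.3376] yaw 0.342 F [ 0.28  0.8  -0.8 ] M [-0.063  0.118  0.043] tau6 0.106 q6 1.072 w 0.0005 gf 0.0
t 20.25 p [ 0.5006 -0.0254  0.3376] yaw 0.342 F [-0.05 -0.21  0.35] M [-0.074  0.131  0.072] tau6 0.045 q6 1.105 w 0.0005 gf 0.0
```

View pics/s7.png

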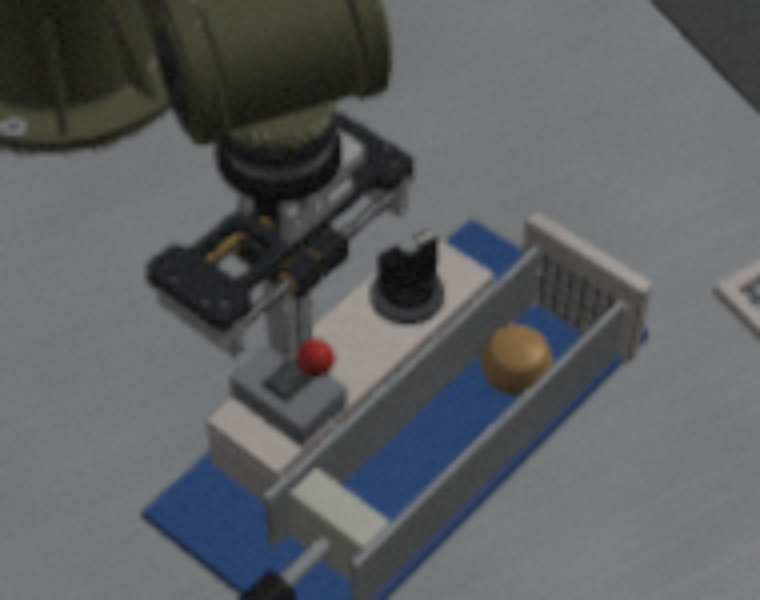

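The lever is most of the way over, with the ball at crop (316,357) just ahead of the fingers. I'll push to the stop gently.

```bash
python3 -m jog '[[0.3,0,0,0,0,0],[0.6,0,0,0,0,0],[0.6,0,0,0,0,0]]' >/dev/null; python3 st.py;  python3 -m jog '[[0.15,0,0,0,0,0],[0.3,0,0,0,0,0],[0.3,0,0,0,0,0]]' >/dev/null; python3 st.py; python3 -m jog '[[0.15,0,0,0,0,0],[0.2,0,0,0,0,0],[0.2,0,0,0,0,0]]' >/dev/null; python3 st.py
```

```text
t 20.6 p [ 0.5063 -0.0234  0.3377] yaw 0.342 F [-0.31 -0.64 -0.86] M [-0.008  0.256  0.102] tau6 0.05 q6 1.111 w 0.0005 gf 0.24627840262837708
t 20.9 p [ 0.5081 -0.0228  0.3375] yaw 0.342 F [-16.3   -5.79   7.94] M [-1.137  3.284  0.019] tau6 0.033 q6 1.113 w 0.0004 gf 8.84070485830307
t 21.2 p [ 0.5093 -0.0225  0.3374] yaw 0.342 F [-29.01 -10.86  14.09] M [-1.943e+00  5.600e+00 -1.000e-03] tau6 0.027 q6 1.115 w 0.0009 gf 15.504972338676453
```

The stop has been reached (force rose to about 30 N). I'll retreat and rise.

```bash
python3 -m jog '[[-1,0,0,0,0,0],[-3,0,0,0,0,0],[-5,0,0,0,0,0],[-6,0,-3,0,0,0],[-6,0,-7,0,0,0],[-6,0,-8,0,0,0],[-6,0,-8,0,0,0],[-6,0,-8,0,0,0]]' >/dev/null; python3 st.py; python3 - <<'E'
from h import *
b=ctrl.camera('scene');a=ctrl.camera('top')
cv2.imwrite('pics/s8.png',cv2.resize(b['img'][90:240,190:380],None,fx=4,fy=4))
i=b["img"].astype(int)[90:240,190:300];m=(i[...,2]>100)&(i[...,1]<60)&(i[...,0]<70);v,u=np.nonzero(m)
p=onz(b,u.mean()+190,v.mean()+90,.147);print(p,(p[:2]-[.496,-.027])@[.942,.3355])
E
```

```text
t 22.0 p [ 0.4542 -0.0418  0.4167] yaw 0.342 F [-0.13  0.65  0.61] M [-0.005  0.153  0.033] tau6 -0.0 q6 1.057 w 0.0005 gf 0.0
[ 0.52684062 -0.01281594  0.147     ] 0.03381061434591214
```

View pics/s8.png

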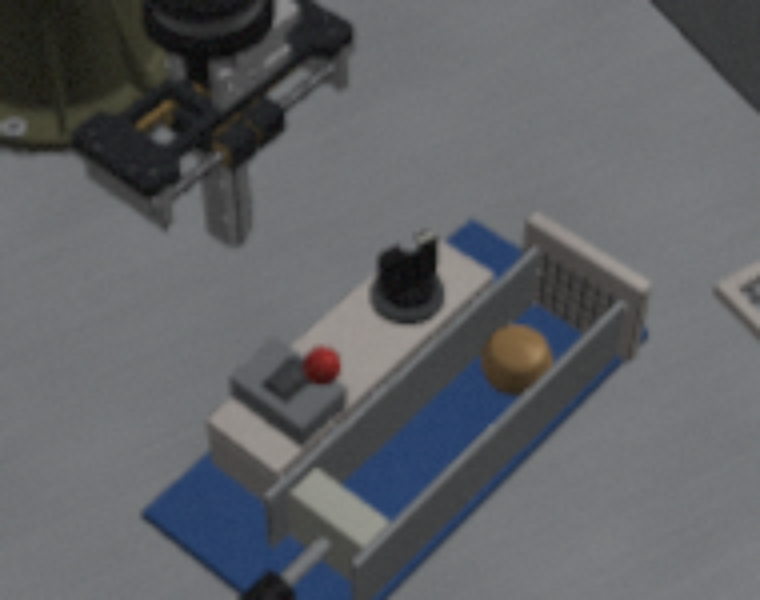

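The ball is at +34 mm along the cutter's x, so the lever is at its stop. The screw is unchanged and the gripper is clear.

```bash
python3 -c "
from station import ctrl
print(ctrl.hand_in())"
```

```text
the job is handed in; nothing more can be done
None
```

The job is handed in at about 22 s, verdict not shown: I bottomed the screw at about 0.26 N m, backed it off about 92° and let go, then swung the lock lever to its other stop; nothing else on the bench was touched.

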